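# Set the figure dryer four clicks hotter and start it

## Task

Make the clay-figure dryer hotter: with a fingertip, push the ridge of its click dial round clockwise (seen from above) by exactly four clicks from where it stands, and take the finger away. Then push the round start button right down and let it come back up. Only push, never pinch the ridge; do not press the square stop key, and leave the figures, tin, cup and tools where they are.

Things in the scene. Friction and masses are not known exactly. Their poses are not given: they have to be found in the camera images.
- dial (a joint): angle of the click dial, rad; grows clockwise seen from above. 20 clicks to a full turn: one click is 18 degrees (0.314 rad) and the dial rests only at whole multiples of it. It may rest at click 0, 1, 2 or 3 at the start; stops at -0.10 and 2.92 (click 9). Getting from one click to the next takes about 0.16 Nm (4 to 5 N at the ridge); past half-way it snaps on to the next click by itself. If overshot it may be pushed back
- dial_axis (a point): point on the dial's vertical turning axis, at the height of the disc's flat top (76 mm above the table). The dial is a black disc 104 mm wide and 20 mm thick on the middle of a fixed grey box 160 x 160 x 55 mm with ten white tick marks, one per click. This frame turns with the dial
- ridge (a point): middle of the dial's only ridge, a black upright bar on the disc's top with a white line along its upper edge: 30 mm long along the radius (20 to 50 mm from the axis), 14 mm thick (7 mm either side of this point), its top 28 mm above the disc and 104 mm above the table. This point lies 35 mm from the axis and 14 mm above the disc's top; the direction from dial_axis to it is the way the ridge points
- ridge_push: the flat side of the ridge that is pushed to turn the dial clockwise (its origin lies on the dial's axis, not on the ridge)
- ridge_back: the other flat side of the ridge (its origin lies on the dial's axis too). The ridge counts as pinched when both sides are pressed at once with more than 2 N each
- start (a joint): travel of the start button, m: 0 up, 0.006 fully down (5 N spring); it springs back up
- start_top (a point): centre of the top of the start button: black, round, 34 mm wide, its top 67 mm above the table and 10 mm above the dark collar round it, on a fixed grey box 85 x 85 x 45 mm; pressed straight down. This box may be on either side of the dial's box
- stop (a joint): travel of the stop key, m: 0 up, 0.005 down; leave alone
- stop_top (a point): centre of the top of the stop key: black, square, 38 mm wide, about 72 mm above the table, on the other grey box, 85 x 85 x 45 mm, on the other side of the dial
- figure_a_mid (a point): middle of a small unfired clay figure, a round bud-like shape 56 mm wide, 100 mm tall; loose, to be left alone
- figure_b_mid (a point): middle of a second figure of the same size; loose, to be left alone
- figure_c_mid (a point): middle of a larger clay figure, 64 mm wide, 120 mm tall; loose, to be left alone
- tin_mid (a point): middle of a closed plain metal tin, 72 mm wide, 90 mm tall; loose, to be left alone
- cup_mid (a point): middle of a small clay cup, 72 mm wide, 60 mm tall; loose, to be left alone
- brush_grip (a point): handle of a 160 mm brush lying flat, about 20 mm high; loose, to be left alone
- spatula_grip (a point): handle of a 180 mm spatula lying flat, about 25 mm high; loose, to be left alone
Things that resemble listed ones, but are neither listed nor needed, are in the scene too. Leave any purple look-alike of the part that bears dial alone. Leave any yellow look-alike of the part that bears stop alone.

How it is judged:
By the outcome, as a careful person would: the job done as asked, in the order asked, and still so for the second after the job is handed in, with the robot touching nothing.
It also fails if it takes over 64 s, if anything falls off the work surface, if the arm or the gripper's body presses on something with over 40 N, if the wrist force passes 120 N, or if a joint passes its speed limit or range.

## Robot

A 6-joint arm with a two-finger parallel gripper is mounted at the origin on the work surface. World frame = base frame: x ahead of the robot, y to its left, z up, the work surface at z = 0. Lengths are in m, angles in rad, forces in N, time in s.
With the tool pointing down it reaches from about 0.4 to 0.925 m from the base axis. Payload 12.5 kg.
Tool frame: the origin (TCP) lies at the very end of the fingers, on their centre line; the grasp point (between the pads) lies 19 mm behind it; z points along the fingers, y is the direction in which the jaws open and shut (so a half turn about z gives the same grasp; the last joint's range is limited). The gripper opens to 95 mm and grips with 3 to 60 N. Pads are 20 mm wide; open, the fingers measure 119 mm over their backs; the gripper's body (75 mm by 180 mm) begins 59 mm behind the grasp point.
Start: joints at [1.051, 0.491, 1.559, -0, 1.092, -0.106], TCP at [0.251, 0.572, 0.215] pointing down, gripper open.
Joint ranges: [-3.1, 3.1], [-0.84, 2.19], [0.05, 2.79], [-1.13, 4.28], [0.06, 2.93], [-2.69, 2.69]. Speed limits (rad/s): [2.22, 2.22, 2.79, 3.14, 3.14, 3.14].

## Interface

Orientations are given as [roll, pitch, yaw] about the fixed x, y, z axes, in that order (R = Rz(yaw) Ry(pitch) Rx(roll)).
In Python, from workcell import state, vision, job gives the robot as it stands.
- The arm moves only by the tool step_arm, never from a script. Its argument "commands" is a list of rows, each a list of 5 numbers: the shift along the tool's x, y, z in m, then the turn about the tool's z in degrees, then the gripper's target within -1 to 1 (shut at 1, half-way at 0, fully open at -1). In form: [[x, y, z, turn, gripper], ...]. A call has 1 to 10 rows; each row is the pose to reach, as a shift and turn from the pose commanded when the call began, along the tool's axes at that moment; what a row does not reach only later rows make up. A row lasts 1/8 s, in which the tool goes at most 62.5 mm and 10.7 degrees, less where a joint would pass 70% of its speed; a pose out of reach is approached as far as the arm can. A call with a gripper value outside its range is refused whole. The fingers move at their own pace and stop on an object; "grip_force" is the grip in N (left out, the last holds). Time passes only in rows, so rows that repeat a pose let the fingers close. It gives the time, the measured TCP pose, the force and the opening at its end, in the units of the state.
- state(): the state, without advancing time (a new reading comes with each control period).
- vision.capture(name): name is "scene" or "top" or "wrist"; returns (picture, depth): 420x560x3 uint8, blue, green, red; 420x560 float32, m along the optical axis (not along the pixel's ray), 0 where there is no reading.
- vision.calibration(name): a dict with "camera_matrix" (3x3 intrinsics, pixels), "pose" (4x4, takes a point from camera to world coordinates). Camera axes: x right, y down, z forward; pixel columns grow to the right and rows downward; lengths in m; the calibration is good to about 2 mm. A picture is of the moment at which its call begins: read the wrist's pose just before it. calibration takes no time and is no camera call; for the wrist camera it gives the pose at the moment of the call.
- job.close_job(): hands the job in, once; it reports no verdict.
Trained networks look in the newest picture that a camera, given by its name, has taken for a name from the list of things; names that differ only in an ending like _2 or _b are one class to them, and where a whole thing is asked for, a point or a joint stands for the part that bears it (a point fixed in the world has none). Each returns a list of dicts, best first, with "conf" (0 to 1); they miss things now and then, are a little off and sometimes report something else, mostly with a low value. They report only what shows in the picture. A call takes as long as a camera call. They do not tell look-alikes from the thing itself.
- vision.spot_in(camera, label): "centre" ([column, row] in pixels, amid what is visible of it).
- vision.masks_of(camera, label): "mask" (420x560 bool, what is visible of it) and "centre" ([column, row] in pixels, amid what is visible of it).
The state is a dict: "time_s": time; "qpos": joint angles; "dq": joint speeds; "joint_efforts": joint torques, N m; "tool_pos": TCP position; "ee_rot": TCP orientation; "wrist_force": force on the tool from outside, world axes, zero at the start; "moment": the same for the moment, N m; "opening": finger opening in m.
Only numpy, scipy, OpenCV 4.12 (cv2) and the standard library are available. Lean on these libraries where they do the work, as an engineer would, in place of code of your own. Each camera call takes 0.05 s, during which the arm holds its last target. There are 200 camera calls.

## Working session

There is one attempt and no reset: what is moved stays moved. The work goes in short steps, Python scripts to look and compute and a tool call to move; the robot and the scene stay as the last step left them, time stands still between calls to the robot, and variables do not carry over. Pictures are saved under pics/ and viewed, about 8 in all and at most 12, crops included, and the job is handed in when it is done.

Besides the shell and the picture viewer there is one more tool, called after "Call:" as name([rows], argument=value, ...), one row to a line, values as JSON. step_arm: Moves the arm, as the interface text tells. Its arguments: {"type":"object","properties":{"commands":{"type":"array","items":{"type":"array","items":{"type":"number"}}},"grip_force":{"type":"number"}},"required":["commands"]}

```bash
mkdir -p pics; cat > h.py <<'E'
import numpy as np, cv2
from workcell import state, vision, job
def world(cam,depth,px,cal=None):
    cal=cal or vision.calibration(cam); K=np.array(cal["camera_matrix"]);T=np.array(cal["pose"])
    px=np.atleast_2d(px); c=px[:,0].astype(int); r=px[:,1].astype(int); z=depth[r,c]
    p=np.c_[(px[:,0]-K[0,2])/K[0,0]*z,(px[:,1]-K[1,2])/K[1,1]*z,z]
    return p@T[:3,:3].T+T[:3,3]
def cloud(cam,depth):
    v,u=np.nonzero(depth>0); return np.c_[u,v],world(cam,depth,np.c_[u,v])
E
python3 - <<'E'
from h import *
for n in("top","scene"):
    im,d=vision.capture(n); cv2.imwrite(f"pics/{n}1.png",im); np.save(f"{n}.npy",d)
    for l in("dial","ridge","start","stop","start_top","stop_top"):
        for o in vision.spot_in(n,l)[:4]:
            print(n,l,round(o["conf"],2),np.round(o["centre"]),world(n,d,o["centre"]).round(3))
E
```

```text
top dial 0.91 [179. 339.] [[0.237 0.236 0.078]]
top dial 0.75 [269. 195.] [[0.545 0.045 0.077]]
top ridge 0.77 [273. 198.] [[0.539 0.036 0.078]]
top start 0.65 [351. 221.] [[ 0.488 -0.134  0.065]]
top stop 0.87 [192. 183.] [[0.573 0.213 0.069]]
top stop 0.58 [118. 199.] [[0.537 0.377 0.07 ]]
top stop_top 0.69 [114. 200.] [[0.535 0.384 0.071]]
top stop_top 0.62 [198. 180.] [[0.58  0.202 0.068]]
scene dial 0.77 [268. 233.] [[0.553 0.048 0.079]]
scene dial 0.77 [387. 193.] [[0.25  0.244 0.078]]
scene ridge 0.56 [269. 236.] [[0.559 0.057 0.078]]
scene ridge 0.56 [386. 192.] [[0.249 0.241 0.079]]
scene stop 0.74 [388. 296.] [[0.54  0.384 0.07 ]]
scene stop 0.62 [317. 273.] [[0.582 0.216 0.073]]
scene start_top 0.51 [234. 191.] [[ 0.482 -0.123  0.069]]
scene stop_top 0.83 [388. 295.] [[0.538 0.381 0.073]]
scene stop_top 0.61 [311. 276.] [[0.596 0.207 0.075]]
```

View pics/top1.png

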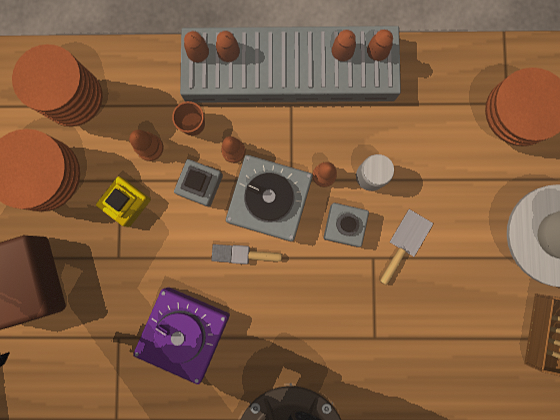

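View pics/scene1.png

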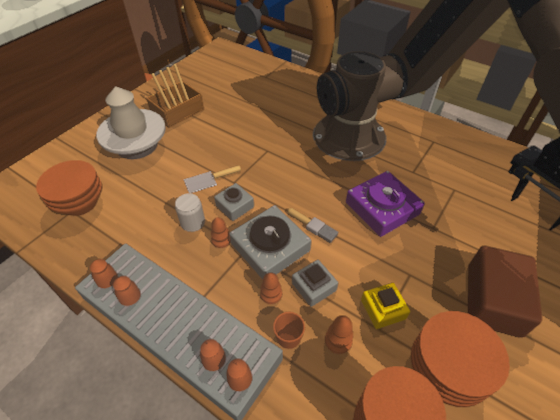

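The top picture shows two dials: grey box at (269,195) and purple at (179,339). The grey one fits the description, and purple is the look-alike to leave. Grey stop key is at (195,180), its yellow look-alike at (120,200). The round start button is at (349,224). I'll confirm this in a crop and measure.

```bash
python3 - <<'E'
from h import *
im=cv2.imread("pics/top1.png")
cv2.imwrite("pics/crop1.png",cv2.resize(im[130:260,170:400],None,fx=3.4,fy=3.4,interpolation=cv2.INTER_CUBIC))
for n in("top","scene"):
    d=np.load(n+".npy"); px,P=cloud(n,d)
    print(n,"mm/px",P.shape)
    near=np.hypot(P[:,0]-.545,P[:,1]-.043)<.14
    def st(m,t): print(t,m.sum(),P[m].mean(0).round(4),P[m].min(0).round(3),P[m].max(0).round(3)) if m.sum() else print(t,0)
    m=(np.hypot(P[:,0]-.545,P[:,1]-.043)<.065)&(abs(P[:,2]-.077)<.006); st(m,"disc")
    if m.any():
        (c,r)=cv2.minEnclosingCircle(P[m,:2].astype(np.float32)); print(c,r)
    m=(np.hypot(P[:,0]-.545,P[:,1]-.043)<.065)&(P[:,2]>.088); st(m,"ridge"); print(np.c_[px[m],P[m].round(3)][:50])
    m=(np.hypot(P[:,0]-.545,P[:,1]-.043)<.14)&(abs(P[:,2]-.055)<.006)
    R=cv2.minAreaRect(P[m,:2].astype(np.float32)); print("box",R)
    m=(np.hypot(P[:,0]-.485,P[:,1]+.128)<.03)&(P[:,2]>.0625)&(P[:,2]<.075); st(m,"start")
    m=(np.hypot(P[:,0]-.485,P[:,1]+.128)<.07)&(abs(P[:,2]-.045)<.005); print("sbox",cv2.minAreaRect(P[m,:2].astype(np.float32)))
    for a,b,t in((.62,-.08,"figR"),(.64,.12,"figL")):
        m=(np.hypot(P[:,0]-a,P[:,1]-b)<.06)&(P[:,2]>.085)&(P[:,2]<.14); st(m,t)
E
```

```text
top mm/px (234252, 3)
disc 1600 [0.5408 0.043  0.0748] [ 0.491 -0.006  0.071] [0.594 0.097 0.082]
(0.5422816872596741, 0.04497422277927399) 0.05197511240839958
ridge 86 [0.5566 0.0766 0.1004] [0.547 0.062 0.092] [0.568 0.09  0.106]
[[2.50e+02 1.83e+02 5.68e-01 8.40e-02 1.00e-01]
 [2.48e+02 1.84e+02 5.65e-01 8.80e-02 1.03e-01]
 [2.50e+02 1.84e+02 5.66e-01 8.40e-02 9.80e-02]
 [2.51e+02 1.84e+02 5.66e-01 8.20e-02 9.90e-02]
 [2.52e+02 1.84e+02 5.66e-01 8.00e-02 1.00e-01]
 [2.47e+02 1.85e+02 5.63e-01 9.00e-02 1.01e-01]
 [2.48e+02 1.85e+02 5.63e-01 8.80e-02 1.03e-01]
 [2.49e+02 1.85e+02 5.63e-01 8.60e-02 1.04e-01]
 [2.50e+02 1.85e+02 5.63e-01 8.40e-02 1.02e-01]
 [2.51e+02 1.85e+02 5.63e-01 8.20e-02 1.01e-01]
 [2.52e+02 1.85e+02 5.64e-01 8.00e-02 1.00e-01]
 [2.53e+02 1.85e+02 5.63e-01 7.70e-02 1.03e-01]
 [2.54e+02 1.85e+02 5.64e-01 7.60e-02 9.60e-02]
 [2.47e+02 1.86e+02 5.61e-01 9.00e-02 1.02e-01]
 [2.48e+02 1.86e+02 5.61e-01 8.80e-02 1.02e-01]
 [2.49e+02 1.86e+02 5.61e-01 8.60e-02 1.04e-01]
 [2.50e+02 1.86e+02 5.61e-01 8.40e-02 1.06e-01]
 [2.51e+02 1.86e+02 5.61e-01 8.20e-02 1.02e-01]
 [2.
[... 4378 characters left out ...]
1]
 [2.80e+02 2.36e+02 5.58e-01 8.90e-02 1.01e-01]
 [2.73e+02 2.37e+02 5.63e-01 7.10e-02 8.80e-02]
 [2.74e+02 2.37e+02 5.65e-01 7.60e-02 9.60e-02]
 [2.75e+02 2.37e+02 5.69e-01 8.20e-02 1.04e-01]
 [2.76e+02 2.37e+02 5.67e-01 8.40e-02 1.03e-01]]
box ((0.5621198415756226, 0.06175364553928375), (0.23074157536029816, 0.18685534596443176), 72.73405456542969)
start 86 [ 0.485  -0.1245  0.0685] [ 0.467 -0.141  0.063] [ 0.5   -0.108  0.072]
sbox ((0.48347339034080505, -0.12568485736846924), (0.08632306009531021, 0.08481074869632721), 77.1589584350586)
figR 70 [ 0.6044 -0.0771  0.0912] [ 0.59  -0.092  0.085] [ 0.615 -0.065  0.102]
figL 100 [0.6628 0.1344 0.0917] [0.646 0.119 0.085] [0.675 0.146 0.101]
```

View pics/crop1.png

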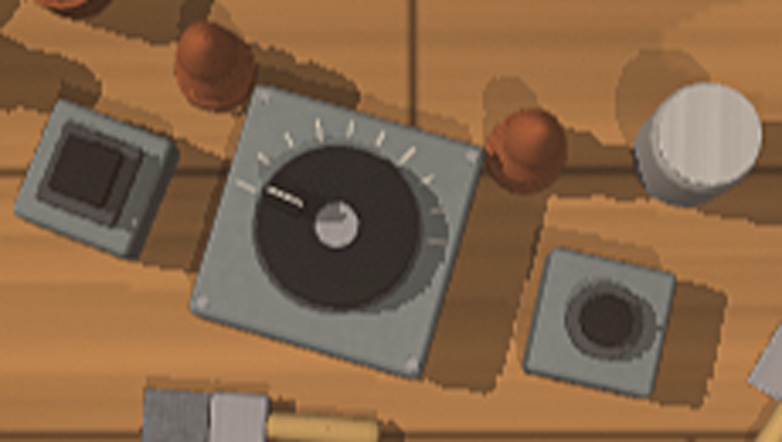

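Grey dial confirmed: crop shows its ridge at (285,196) aligned with the first of ten ticks, so click 0. Start is the round button at (605,320), stop the square key at (88,175). The target is the fifth tick at (351,128).

```bash
python3 - <<'E'
from h import *
from scipy.spatial.transform import Rotation as R
s=state(); print(s["time_s"],s["tool_pos"],s["ee_rot"],s["wrist_force"],s["opening"])
print(R.from_euler("xyz",s["ee_rot"]).as_matrix().round(3))
E
```

```text
0.7 [0.25129986 0.57226405 0.2146523 ] [3.14152694e+00 4.84493540e-05 2.72782408e+00] [-0.34235394  1.37412    -0.32273034] 0.09497693836746887
[[-0.916  0.402  0.   ]
 [ 0.402  0.916  0.   ]
 [-0.     0.    -1.   ]]
```

Call:
step_arm([
  [-0.045,-0.033,0,0,1],
  [-0.09,-0.065,0,0,1],
  [-0.135,-0.098,0,0,1],
  [-0.18,-0.13,0,0,1],
  [-0.225,-0.163,0,0,1],
  [-0.27,-0.195,0,0,1],
  [-0.315,-0.228,0,0,1],
  [-0.36,-0.26,0,0,1],
  [-0.405,-0.293,0,0,1],
  [-0.453,-0.3255,0,0,1],
], grip_force=30)

```text
time_s: 1.95
tool_pos: [0.5359, 0.0904, 0.2149]
ee_rot: [3.141, 0.0, 2.728]
wrist_force: [1.2, 0.7, -0.7]
opening: 0.0026
```

Call:
step_arm([
  [0,0,0,0,1],
  [0,0,0,0,1],
  [0,0,0,0,1],
  [0,0,0,0,1],
])

```text
time_s: 2.45
tool_pos: [0.5348, 0.0931, 0.2148]
ee_rot: [3.141, 0.0, 2.729]
wrist_force: [0.3, -0.2, -0.3]
opening: 0.0006
```

```bash
python3 - <<'E'
from h import *
s=state(); print(s["time_s"],s["tool_pos"],s["ee_rot"],s["qpos"],s["wrist_force"],s["opening"])
cal=vision.calibration("wrist"); im,d=vision.capture("wrist"); cv2.imwrite("pics/w1.png",im)
px,P=cloud("wrist",d)
m=(np.hypot(P[:,0]-.544,P[:,1]-.046)<.07)&(P[:,2]>.09)&(P[:,2]<.112); print(m.sum(),P[m].mean(0),cv2.minAreaRect(P[m,:2].astype(np.float32)) if m.sum()>5 else 0)
m=(np.hypot(P[:,0]-.544,P[:,1]-.046)<.065)&(abs(P[:,2]-.077)<.004); print(m.sum(),cv2.minEnclosingCircle(P[m,:2].astype(np.float32)) if m.sum()>5 else 0)
E
```

```text
2.45 [0.5348094  0.09307139 0.21483273] [3.14134839e+00 2.13360271e-04 2.72935733e+00] [ 5.05423456e-02  3.74196998e-01  1.76079077e+00  1.45965461e-04
  1.00630493e+00 -1.10809676e+00] [ 0.31477272 -0.16702872 -0.293792  ] 0.0006424047766425083
462 [0.55933133 0.0786744  0.10048535] ((0.5608725547790527, 0.07782948017120361), (0.029655516147613525, 0.013830859214067459), 64.1161117553711)
6449 ((0.5461660623550415, 0.04610268399119377), 0.051933370530605316)
```

View pics/w1.png

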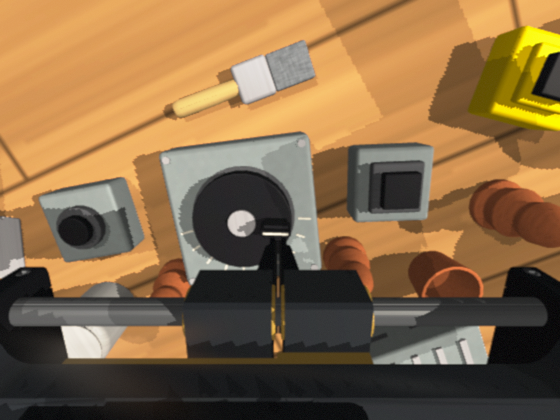

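The wrist picture shows the finger (270,240) beside the ridge (275,230), with the axis at about (242,222). Refined axis is (0.5455, 0.046) and the ridge angle 64.5°. Descending on the push side.

Call:
step_arm([
  [0,0,0.03,0,1],
  [0,0,0.06,0,1],
  [0,0,0.09,0,1],
  [0,0,0.115,0,1],
  [0,0,0.129,0,1],
  [0,0,0.129,0,1],
  [0,0,0.129,0,1],
])

```text
time_s: 3.38
tool_pos: [0.5356, 0.0923, 0.0865]
ee_rot: [3.141, 0.001, 2.728]
wrist_force: [-0.4, -0.4, -2.1]
opening: 0.0005
```

Call:
step_arm([
  [-0.003,0,0,0,1],
  [-0.006,0,0,0,1],
  [-0.009,0,0,0,1],
  [-0.011,0,0,0,1],
  [-0.011,0,0,0,1],
])

```text
time_s: 4.0
tool_pos: [0.5451, 0.0877, 0.0856]
ee_rot: [-3.142, -0.001, 2.728]
wrist_force: [-2.0, 1.0, 0.7]
opening: 0.0005
```

Call:
step_arm([
  [-0.0027,0.0012,0,4,1],
  [-0.0054,0.0021,0,8,1],
  [-0.0082,0.0029,0,12,1],
  [-0.011,0.0035,0,16,1],
  [-0.0139,0.0039,0,20,1],
  [-0.0168,0.0041,0,24,1],
  [-0.0197,0.0041,0,28,1],
  [-0.0226,0.0038,0,32,1],
  [-0.0255,0.0034,0,36,1],
  [-0.0255,0.0034,0,36,1],
])

```text
time_s: 5.25
tool_pos: [0.5698, 0.0806, 0.0855]
ee_rot: [-3.141, -0.0, 2.1]
wrist_force: [-0.9, 1.8, 1.2]
opening: 0.0006
```

```bash
cat > look.py <<'E'
from h import *
import sys
s=state(); print(s["time_s"],s["tool_pos"],s["ee_rot"],s["wrist_force"])
cs={"top":(.5423,.045),"wrist":(.5455,.046),"scene":(.547,.049)}
for n in("wrist","top"):
    im,d=vision.capture(n); cv2.imwrite(f"pics/{n}_{sys.argv[1]}.png",im)
    px,P=cloud(n,d); c=np.array(cs[n])
    m=(np.hypot(*(P[:,:2]-c).T)<.062)&(P[:,2]>.09)&(P[:,2]<.112)
    if m.sum()>5:
        R=cv2.minAreaRect(P[m,:2].astype(np.float32)); v=np.array(R[0])-c
        print(n,m.sum(),R,"dir",np.degrees(np.arctan2(v[1],v[0])))
E
python3 look.py a
```

```text
5.25 [0.56980578 0.0806186  0.08554753] [-3.14136973e+00 -3.89501336e-04  2.09977132e+00] [-0.86126454  1.7962043   1.15147914]
wrist 459 ((0.5646643042564392, 0.08946157246828079), (0.017552083358168602, 0.0027362562250345945), 29.34833335876465) dir 66.2050031278066
```

Call:
step_arm([
  [-0.0027,0.0012,0,4,1],
  [-0.0054,0.0021,0,8,1],
  [-0.0082,0.0029,0,12,1],
  [-0.011,0.0035,0,16,1],
  [-0.0139,0.0039,0,20,1],
  [-0.0168,0.0041,0,24,1],
  [-0.0197,0.0041,0,28,1],
  [-0.0226,0.0038,0,32,1],
  [-0.0226,0.0038,0,32,1],
  [-0.0226,0.0038,0,32,1],
])

```text
time_s: 6.6
tool_pos: [0.5846, 0.063, 0.0856]
ee_rot: [3.141, -0.0, 1.543]
wrist_force: [-0.4, 0.4, -0.0]
opening: 0.0006
```

Call:
step_arm([
  [0.008,0,0,0,1],
  [0.018,0,0,0,1],
  [0.018,0,-0.03,0,1],
  [0.018,0,-0.07,0,1],
  [0.018,0,-0.11,0,1],
  [-0.03,0,-0.11,0,1],
  [-0.08,-0.03,-0.11,0,1],
  [-0.13,-0.06,-0.11,0,1],
  [-0.17,-0.09,-0.11,0,1],
  [-0.17,-0.09,-0.11,0,1],
])

```text
time_s: 7.85
tool_pos: [0.4883, -0.1056, 0.1959]
ee_rot: [-3.142, 0.0, 1.538]
wrist_force: [-0.3, 0.6, -0.1]
opening: 0.0007
```

```bash
python3 look.py b; python3 - <<'E'
from h import *
im=cv2.imread("pics/top_b.png")
cv2.imwrite("pics/crop2.png",cv2.resize(im[130:260,170:400],None,fx=3.4,fy=3.4,interpolation=cv2.INTER_CUBIC))
E
```

```text
7.85 [ 0.48833686 -0.10564274  0.19593004] [-3.14156605e+00  5.92630178e-05  1.53837884e+00] [-0.32172044  0.60424895 -0.06328753]
wrist 930 ((0.5815063118934631, 0.04259863495826721), (0.014260418713092804, 0.029846668243408203), 82.03874969482422) dir -5.3964773056610875
top 87 ((0.5766921639442444, 0.04062642902135849), (0.013944070786237717, 0.02976628579199314), 82.54731750488281) dir -7.2472705284909775
```

View pics/crop2.png

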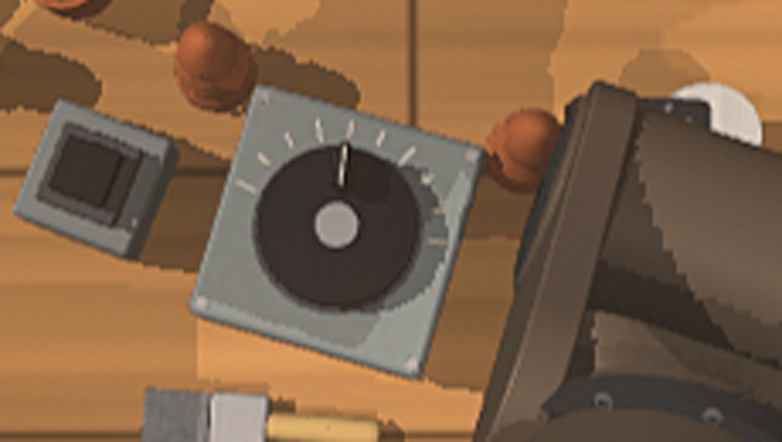

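View pics/wrist_b.png

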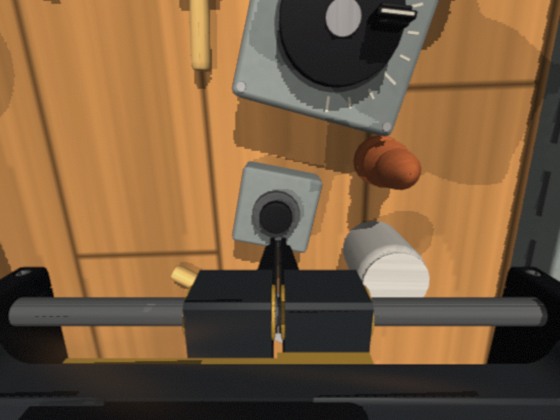

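Ridge now lies at −7.5°/−8°, i.e. 72° from 64.1°, on the fifth tick (crop (345,165)): exactly four clicks. Wrist view: start button at (275,213). Measuring it.

```bash
python3 - <<'E'
from h import *
s=state(); im,d=vision.capture("wrist"); px,P=cloud("wrist",d)
m=(np.hypot(P[:,0]-.484,P[:,1]+.127)<.03)&(abs(P[:,2]-.067)<.004)
c,r=cv2.minEnclosingCircle(P[m,:2].astype(np.float32)); print(m.sum(),c,r,P[m].mean(0))
m=(np.hypot(P[:,0]-.484,P[:,1]+.127)<.065)&(abs(P[:,2]-.045)<.003); print(cv2.minAreaRect(P[m,:2].astype(np.float32)))
print(s["tool_pos"],s["ee_rot"])
E
```

```text
819 (0.4858359098434448, -0.1267782598733902) 0.017065592110157013 [ 0.48599014 -0.12583948  0.06682407]
((0.4859948754310608, -0.1265702247619629), (0.08369851857423782, 0.08351720869541168), 77.11670684814453)
[ 0.48998653 -0.10409388  0.1958918 ] [ 3.14083029e+00 -3.21074778e-05  1.54041287e+00]
```

Call:
step_arm([
  [-0.012,-0.002,0,0,1],
  [-0.0225,-0.0035,0,0,1],
  [-0.0225,-0.0035,0.04,0,1],
  [-0.0225,-0.0035,0.08,0,1],
  [-0.0225,-0.0035,0.11,0,1],
  [-0.0225,-0.0035,0.12,0,1],
  [-0.0225,-0.0035,0.12,0,1],
])

```text
time_s: 8.88
tool_pos: [0.4856, -0.1269, 0.0756]
ee_rot: [-3.141, -0.0, 1.541]
wrist_force: [0.4, 0.1, -0.0]
opening: 0.0005
```

Call:
step_arm([
  [0,0,0.004,0,1],
  [0,0,0.008,0,1],
  [0,0,0.011,0,1],
  [0,0,0.014,0,1],
  [0,0,0.016,0,1],
  [0,0,0.0165,0,1],
  [0,0,0.0165,0,1],
])

```text
time_s: 9.75
tool_pos: [0.4859, -0.1268, 0.0609]
ee_rot: [3.14, 0.001, 1.541]
wrist_force: [-5.2, 2.0, 27.8]
opening: 0.0003
```

Bottomed: z 0.061, 28 N against a 5 N spring. Releasing and lifting clear.

Call:
step_arm([
  [0,0,-0.003,0,1],
  [0,0,-0.01,0,1],
  [0,0,-0.03,0,1],
  [0,0,-0.07,0,1],
  [0,0,-0.12,0,1],
  [-0.05,0,-0.15,0,1],
  [-0.1,0,-0.15,0,1],
  [-0.15,0,-0.15,0,1],
  [-0.15,0,-0.15,0,1],
])

```text
time_s: 10.88
tool_pos: [0.4804, -0.2791, 0.2087]
ee_rot: [-3.141, -0.0, 1.538]
wrist_force: [0.0, 1.1, -0.1]
opening: 0.0006
```

```bash
python3 look.py c; python3 - <<'E'
from h import *
for n,c in(("scene",(.487,-.124)),("wrist",(.486,-.1265))):
    im,d=vision.capture(n); cv2.imwrite(f"pics/{n}_end.png",im); px,P=cloud(n,d)
    m=(np.hypot(P[:,0]-c[0],P[:,1]-c[1])<.012); print(n,m.sum(),np.median(P[m,2]) if m.any() else 0)
E
```

```text
10.875 [ 0.48038886 -0.27913405  0.20872205] [-3.14105615e+00 -2.00152489e-04  1.53771704e+00] [ 0.0264601   1.13217785 -0.11138367]
top 87 ((0.576475977897644, 0.04064076393842697), (0.013855044730007648, 0.029499566182494164), 81.48417663574219) dir -7.268975994547864
scene 52 0.06869229747890987
wrist 647 0.0670234806999237
```

View pics/scene_end.png

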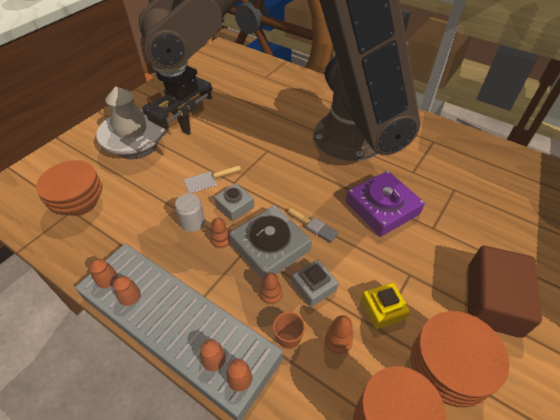

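The scene picture shows everything where it was. The dial (270,233) is turned, the start button (234,194) is back up at 67 mm, and the arm is clear.

```bash
python3 -c "
from workcell import job; print(job.close_job())"
```

```text
the job is handed in; nothing more can be done
None
```

The job is done and handed in at about 11 s of the 64 s allowed. With the shut fingertips I pushed the grey dial's ridge clockwise from click 0 to click 4 and took them away. I then pressed the round start button right down and let it come back up.

**Dial:** the ridge direction went from 64.1° to about −7.5° to −8°. That is 72°, or four clicks, and it sits on the fifth tick. A second look after the button press read about −7.3° in the top camera, so it had not moved. One wrist-camera direction estimate read −5.4°, which is small next to the 18° of a click.

**Start button:** the fingertip reached z = 0.061 m with about 28 N, which is the bottom of its travel. Afterwards the button top measured 67 mm (wrist camera), so it is up again. The scene camera read 69 mm, which is within its calibration offset.

**Other things:** the stop key, the purple and yellow look-alikes, the figures, tin, cup and tools look unmoved in the last picture. The arm was touching nothing at the end, with about 1 N of residual reading at the wrist.

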